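# Lay a turned pepper mill in the engraving cradle and nip it with the end stop

## Task

Lay the dark wooden pepper mill on its side in the blue engraving cradle, its wide foot in the big saddle and its brass-capped head in the small one; lower it in, do not drop it, and let go. Then slide the red-tabbed stop along until the mill sits snugly lengthwise between the stop and the fixed shoulder at the head end. Leave the pale mill and everything else on the bench where they are.

Things in the scene. Friction and masses are not known exactly. Their poses are not given: they have to be found in the camera images.
- dark_mill: dark walnut pepper mill, about 0.22 kg, 160 mm tall, upright at the start. Origin: centre of the foot's underside; z along its axis, foot to head. Round: foot barrel 58 mm dia. from z = 0 to 60 mm, taper to z = 76, plain stem 34 mm dia. from z = 76 to 152, brass cap 24 mm dia. up to z = 160. Centre of mass near z = 65 mm
- dark_mill_head (a point): centre of the dark mill's flat brass end, 160 mm from the foot
- cradle: blue engraving cradle with two cork V saddles, fixed. Origin on the bench below the mill's seated axis; z up; y along that axis: foot of the mill to +y, head to -y. The seated axis is level at x = 0, z = 75 mm. Base plate 14 mm thick, 100 mm wide, from y = -112 to +185 mm; open between the saddles. Saddle walls slope 45 degrees
- head_stop (a point): centre line of the mill on the inner face of the fixed shoulder (blue plate 40 mm wide, 10 mm thick, top at z = 71 mm) beyond the small saddle: cradle x = 0, y = -95 mm, z = 75 mm. The mill's brass end rests against this face when it is home
- big_saddle (a point): point on the seated axis over the big saddle (for the 58 mm barrel): cradle y = +35 mm, z = 75 mm. The saddle is 16 mm long (y = 27 to 43 mm), its tops at z = 67 mm
- small_saddle (a point): point on the seated axis over the small saddle (for the 34 mm stem): cradle y = -68 mm, z = 75 mm. The saddle is 14 mm long (y = -75 to -61 mm), its tops at z = 71 mm
- stop (a joint): travel of the sliding end stop, m: 0 = fully back (face at cradle y = +145 mm), growing as it slides along cradle -y to the mill; limit 0.095; starts at 0 to 0.03, stays where left (2 N friction). Mill fully home: foot at cradle y = +65 mm, stop meets it at 0.080. Before that the stop pushes the mill along the saddles with 3 to 9 N; once the head meets the shoulder it goes hard
- stop_face (a point): centre of the stop's flat aluminium face (44 mm wide, plate 10 mm thick, top 94 mm above the bench) on the mill's axis, 75 mm above the bench; axes as the cradle's, the face looks along -y
- stop_tab (a point): grip point in the red tab on top of the stop, 122 mm above the bench. The tab is 22 mm (cradle x) by 14 mm (cradle y), standing from 92 to 139 mm above the bench; 7 mm behind (+y of) the stop face's plane
- pale_mill: pale wooden pepper mill of the same shape as the dark one, loose, upright; bystander. Origin under its foot
- mug: green mug, 80 mm across, 95 mm tall, loose bystander; origin under its centre
- oil: white oil bottle with blue cap and paper label, 56 mm across, 150 mm tall, loose bystander; origin under its centre
- maroon_roll: maroon abrasive roll standing on end, 120 mm across, 100 mm tall, heavy loose bystander; origin under its centre
- blue_roll: blue abrasive roll standing on end, 100 mm across, 100 mm tall, heavy loose bystander; origin under its centre
- offcut: hardwood offcut, 35 (x) x 150 (y) x 25 (z) mm, loose bystander; origin under its centre
- chisel: turning chisel lying along its x, 250 mm long, 25 mm thick, wooden handle towards -x, loose bystander; origin under its middle

How it is judged:
By the outcome, as a careful person would: the job done as asked, in the order asked, and still so for the second after the job is handed in, with the robot touching nothing.
It also fails if it takes over 51 s, if anything falls off the work surface, if the arm or the gripper's body presses on something with over 40 N, if the wrist force passes 120 N, or if a joint passes its speed limit or range.

## Robot

A 6-joint arm with a two-finger parallel gripper is mounted at the origin on the work surface. World frame = base frame: x ahead of the robot, y to its left, z up, the work surface at z = 0. Lengths are in mm, angles in degrees, forces in N, time in s.
With the tool pointing down it reaches from about 350 to 850 mm from the base axis. Payload 8.1 kg.
Tool frame: the origin (TCP) lies midway between the tips of the shut fingers; the grasp point (between the pads) lies 19 mm behind it; z points along the fingers, y is the line along which they close (so a half turn about z gives the same grasp; the last joint's range is limited). The gripper opens to 85 mm and grips with 20 to 120 N. Pads are 22 mm wide; open, the fingers measure 114 mm over their backs; the gripper's body (76 mm by 85 mm) begins 54 mm behind the grasp point. The pads swing forward as they close: fully open they stand 13 mm farther back than shut.
Start: joints at [-4.893, 7.471, 85.268, -0, 87.261, -4.893], TCP at [600.004, 0.022, 231.292] pointing down, gripper open.
Joint ranges: [-169.43, 169.43], [-51.17, 129.36], [1.28, 143.12], [-76.62, 256.62], [0, 156.53], [-152.29, 152.29]. Speed limits (degrees/s): [136.94, 136.94, 159.86, 180, 180, 180].

## Interface

Orientations are given as [roll, pitch, yaw] about the fixed x, y, z axes, in that order (R = Rz(yaw) Ry(pitch) Rx(roll)).
In Python, from bench import sensors, optics, r gives the robot as it stands.
- The arm moves only by the tool apply_moves, never from a script. Its argument "targets" is a list of rows, each a list of 7 numbers: the shift along the tool's x, y, z in mm, then the turn, a rotation vector about the tool's x, y, z in rad, then the closure, from 0 (fully open) to 1 (shut). In form: [[x, y, z, wx, wy, wz, claw], ...]. A call has 1 to 20 rows; each row shifts and turns the commanded pose from where the row before left it, along the tool's axes as they then stand; what a row does not reach is not made up. A row lasts 1/8 s, in which the tool goes at most 62.5 mm and 10.7 degrees, less where a joint would pass 70% of its speed; a pose out of reach is approached as far as the arm can. A call is refused whole if a number of a shift passes 62.5 or a number of a turn 0.188, either way. A call with a gripper value outside its range is refused whole. The fingers move at their own pace and stop on an object; "force" is the grip in N (left out, the last holds). Time passes only in rows, so rows that do not move let the fingers close. It gives the time, the measured TCP pose, the force, the opening and the grip force at its end, in the units of the state.
- sensors.sense(): the state, without advancing time (a new reading comes with each control period).
- optics.snapshot(name): name is "scene" or "side" or "wrist"; returns the picture (420x560x3 uint8, red, green, blue); there is no depth.
- optics.get_calibration(name): a dict with "camera_matrix" (3x3 intrinsics, pixels), "pose" (4x4, takes a point from camera to world coordinates). Camera axes: x right, y down, z forward; pixel columns grow to the right and rows downward; lengths in mm; the calibration is good to about 2 mm. A picture is of the moment at which its call begins: read the wrist's pose just before it. get_calibration takes no time and is no camera call; for the wrist camera it gives the pose at the moment of the call.
- r.hand_in(): hands the job in; it is judged then, once.
The state is a dict: "time": time; "joint_pos": joint angles; "qd": joint speeds; "joint_efforts": joint torques, N m; "tool_pos": TCP position; "tcp_rot": TCP orientation; "ft_force": force on the tool from outside, world axes, zero at the start; "wrist_torque": the same for the moment, N m; "finger_gap": finger opening in mm; "grip_force": force on a finger pad.
Only numpy, scipy, OpenCV 4.12 (cv2) and the standard library are available. Lean on these libraries where they do the work, as an engineer would, in place of code of your own. Each camera call takes 0.05 s, during which the arm holds its last target. There are 200 camera calls.

## Working session

There is one attempt and no reset: what is moved stays moved. The work goes in short steps, Python scripts to look and compute and a tool call to move; the robot and the scene stay as the last step left them, time stands still between calls to the robot, and variables do not carry over. Pictures are saved under pics/ and viewed, at most 11 in all, crops included, and the job is handed in when it is done.

Besides the shell and the picture viewer there is one more tool, called after "Call:" in YAML: its name, and indented under it one key for each argument. apply_moves: Moves the arm, as the interface text tells. Its arguments: {"type":"object","properties":{"targets":{"type":"array"},"force":{"type":"number"}},"required":["targets"]}

```bash
mkdir -p pics; python3 - <<'E'
from bench import sensors, optics, r
import cv2,numpy as np
for n in ("scene","side"):
    cv2.imwrite(f"pics/{n}0.png",cv2.cvtColor(optics.snapshot(n),cv2.COLOR_RGB2BGR))
    c=optics.get_calibration(n);print(n,np.round(c["camera_matrix"],1).tolist(),np.round(c["pose"],3).tolist())
s=sensors.sense();print(s)
E
```

```text
scene [[391.2, 0.0, 273.9], [0.0, 391.2, 207.9], [0.0, 0.0, 1.0]] [[0.201, 0.77, -0.605, 1195.092], [0.979, -0.15, 0.135, -192.474], [0.014, -0.62, -0.784, 980.085], [0.0, 0.0, 0.0, 1.0]]
side [[496.1, 0.0, 281.5], [0.0, 496.1, 211.1], [0.0, 0.0, 1.0]] [[-0.996, -0.052, 0.077, 440.413], [-0.092, 0.636, -0.766, 1049.63], [-0.009, -0.77, -0.638, 1025.327], [0.0, 0.0, 0.0, 1.0]]
{'time': 0.1, 'joint_pos': array([-4.89479451e+00,  7.51084808e+00,  8.53229524e+01,  1.53359905e-03,
        8.72613752e+01, -4.89389582e+00]), 'qd': array([ 0.0151931 , -0.10381557, -0.04966519, -0.03149458,  0.05317853,
       -0.01668474]), 'joint_efforts': array([ 1.52257860e-03, -5.70947063e+01, -5.01941299e+01, -1.80579236e-04,
        8.16394575e-03,  5.26326357e-05]), 'tool_pos': array([5.99509508e+02, 5.59681004e-02, 2.30349466e+02]), 'tcp_rot': array([-1.79905302e+02, -9.64565172e-03,  8.99990188e+01]), 'ft_force': array([ 0.29053037, -0.63210346,  0.38034831]), 'wrist_torque': array([ 0.01161323, -0.02256391, -0.0073946 ]), 'grip_force': 0.0, 'finger_gap': 85.5545077089241}
```

View pics/scene0.png

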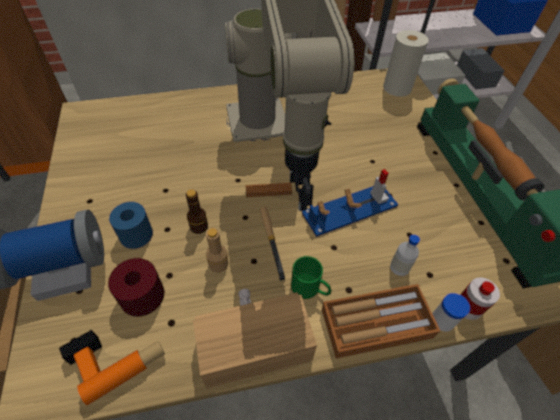

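View pics/side0.png

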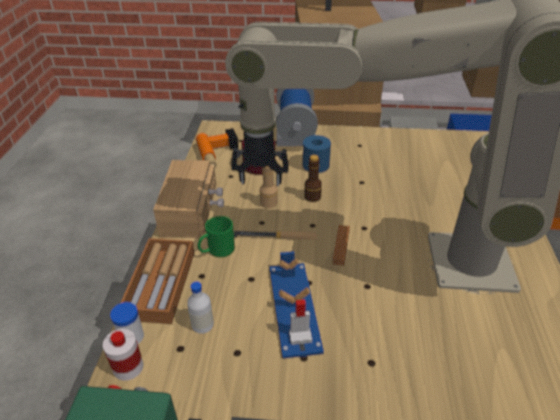

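```bash
python3 - <<'E'
import cv2,numpy as np
S=cv2.imread("pics/scene0.png");D=cv2.imread("pics/side0.png")
def crop(I,x,y,w,h,k):
    o=cv2.resize(I[y:y+h,x:x+w],None,fx=k,fy=k,interpolation=cv2.INTER_CUBIC)
    for i in range(0,w,10): cv2.putText(o,str(x+i),(i*k,8),0,.3,(255,255,255),1);cv2.line(o,(i*k,10),(i*k,14),(255,255,255),1)
    for i in range(0,h,10): cv2.putText(o,str(y+i),(0,i*k+4),0,.3,(255,255,255),1);cv2.line(o,(20,i*k),(24,i*k),(255,255,255),1)
    return o
a=crop(S,300,160,100,75,8); cv2.imwrite("pics/a.png",a)
b=crop(D,262,245,66,112,5); c=crop(S,180,180,40,60,5); d=crop(D,296,146,34,60,5)
o=np.zeros((560,800,3),np.uint8); o[:560,:330]=b; o[:300,340:540]=c; o[:300,560:730]=d
cv2.imwrite("pics/b.png",o)
E
```

```text
(no output)
```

View pics/a.png

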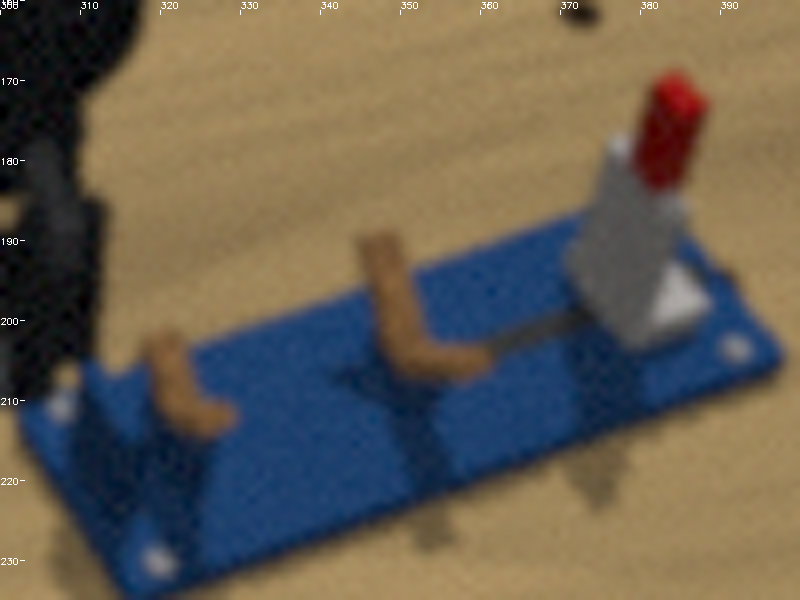

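View pics/b.png

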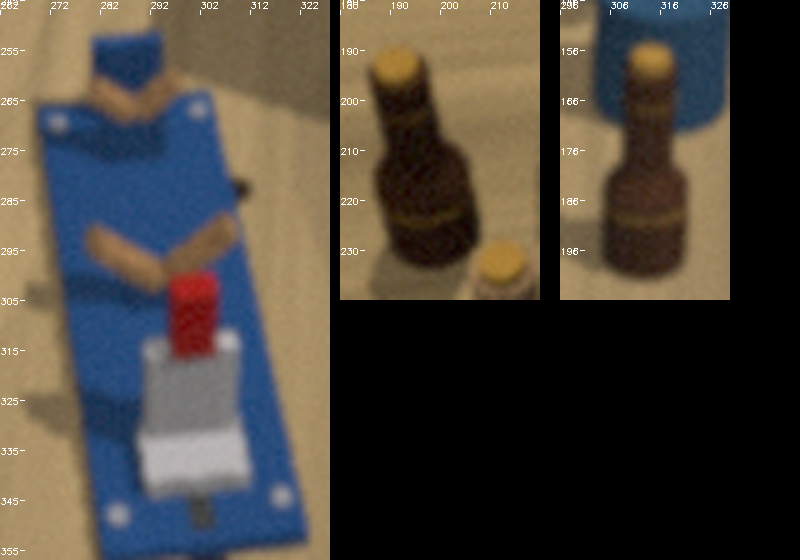

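The pictures show the dark mill upright with its cap at scene (191,193) and side (315,157). The cradle's stop end faces +y. The plate corners are at side (282,356), (323,353), (270,266), (304,263) and scene (398,205), (316,235), and the red tab top is at scene (385,171) and side (301,301).

```bash
cat > h.py <<'E'
from bench import sensors, optics, r
import numpy as np, cv2
from scipy.optimize import least_squares
from scipy.spatial.transform import Rotation as Ro
def proj(c,P):
    T=np.linalg.inv(np.array(c["pose"])); p=(T[:3,:3]@np.asarray(P,float).T).T+T[:3,3]
    q=(np.array(c["camera_matrix"])@p.T).T; return q[:,:2]/q[:,2:]
def onplane(c,uv,z):
    M=np.array(c["pose"]);d=M[:3,:3]@np.linalg.inv(c["camera_matrix"])@[uv[0],uv[1],1]
    return M[:3,3]+d*(z-M[2,3])/d[2]
def cw(p,L):
    L=np.asarray(L,float);R=Ro.from_euler('z',p[2]).as_matrix();return L@R.T+[p[0],p[1],0]
E
python3 - <<'E'
from h import *
C={n:optics.get_calibration(n) for n in("scene","side")}
cor=[("side",(282,356),(50,185,14)),("side",(323.4,352.6),(-50,185,14)),("side",(270,266),(50,-112,14)),("side",(304.2,263.4),(-50,-112,14)),("scene",(397.75,205.2),(50,185,14)),("scene",(316.5,235),(50,-112,14)),("scene",(302.5,210.6),(-50,-112,14))]
for n,uv,L in cor: print(n,L,onplane(C[n],uv,14).round(1))
f=lambda p:np.concatenate([proj(C[n],cw(p,[L]))[0]-uv for n,uv,L in cor])
s=least_squares(f,[550,50,0]);p=s.x;print(p[:2],np.degrees(p[2]),s.fun.round(1))
for n,uv in(("scene",(385.2,171.2)),("side",(300.6,301.2))):
    w=onplane(C[n],uv,139);print("tab",w, (w[:2]-p[:2])@[[np.cos(p[2]),-np.sin(p[2])],[np.sin(p[2]),np.cos(p[2])]])
for nm,a,b in(("dark",(191.4,192.6),(314.6,156.8)),):
    print(nm,onplane(C["scene"],a,160),onplane(C["side"],b,160))
for nm,n,uv,z in(("dkfoot","scene",(198.4,233.4),0),("dkfoot","side",(313,201.6),0),("pale","scene",(212,232),160),("offc","scene",(270,189),25),("bluetop","scene",(130,212),100),("mug","scene",(308,265),95),("marc","scene",(136,275),100)):
    print(nm,onplane(C[n],uv,z).round(0))
E
```

```text
side (50, 185, 14) [511.7 369.1  14. ]
side (-50, 185, 14) [414.6 351.3  14. ]
side (50, -112, 14) [572.3  79.2  14. ]
side (-50, -112, 14) [476.9  60.9  14. ]
scene (50, 185, 14) [514.2 363.2  14. ]
scene (50, -112, 14) [575.1  78.3  14. ]
scene (-50, -112, 14) [477.3  59.9  14. ]
[501.6998873 178.2498746] 11.943929020167777 [-0.3  0.2  0.1 -0.9 -0.5 -0.1  0.4 -0.6  1.6 -0.7  0.1 -0.4 -0.6 -0.3]
tab [472.97333648 305.69584989 139.        ] [ -1.72913879 130.63193109]
tab [473.68347647 304.34690775 139.        ] [ -1.31354236 129.16522618]
dark [ 466.52191392 -262.85097529  160.        ] [ 465.72848077 -264.90011749  160.        ]
dkfoot [ 492. -268.    0.]
dkfoot [ 465. -240.    0.]
pale [ 609. -221.  160.]
offc [379. -25.  25.]
bluetop [ 453. -443.  100.]
mug [714.   9.  95.]
marc [ 660. -424.  100.]
```

```bash
cat >> h.py <<'E'
YAW=np.radians(11.94); CP=(501.7,178.2,YAW)
def R_tilt(t,yaw=YAW):  # t deg: 0 = tool down with tool x along cradle y; negative tilts tool z towards head side
    return Ro.from_euler('z',yaw)*Ro.from_euler('xyz',[180,0,90],degrees=True)*Ro.from_euler('y',t,degrees=True)
def plan(p0,R0,p1,R1,n,claw):
    rv=(R0.inv()*R1).as_rotvec(); out=[];R=R0;p=np.array(p0,float)
    for k in range(n):
        sh=R.inv().apply((np.array(p1)-p)/(n-k)); sh=np.round(sh,1); w=np.round((R.inv()*R1).as_rotvec()/(n-k),3)
        out.append([*sh.tolist(),*w.tolist(),claw]); p=p+R.apply(sh); R=R*Ro.from_rotvec(w)
    print(out); return p,R
def now():
    s=sensors.sense(); return s["tool_pos"],Ro.from_euler('xyz',s["tcp_rot"],degrees=True),s
M=np.array([466.,-264,95])
E
python3 - <<'E'
from h import *
p,R,s=now(); R1=R_tilt(-70); z=R1.apply([0,0,1]);print(z)
plan(p,R,M-100*z,R1,10,0)
E
```

```text
[ 0.19441043 -0.91936217 -0.34202014]
[[-17.2, -15.3, 10.1, -0.013, -0.122, -0.018, 0], [-15.6, -15.7, 11.9, -0.013, -0.122, -0.018, 0], [-13.7, -16.1, 13.5, -0.013, -0.122, -0.018, 0], [-11.7, -16.6, 14.9, -0.013, -0.122, -0.018, 0], [-9.5, -17.0, 16.0, -0.013, -0.122, -0.018, 0], [-7.2, -17.3, 16.7, -0.013, -0.121, -0.018, 0], [-4.9, -17.6, 17.3, -0.013, -0.122, -0.018, 0], [-2.4, -17.9, 17.5, -0.013, -0.121, -0.018, 0], [0.0, -18.2, 17.4, -0.013, -0.122, -0.019, 0], [2.5, -18.4, 16.9, -0.012, -0.121, -0.018, 0]]
```

Call:
apply_moves:
  targets:
    - [-17.2, -15.3, 10.1, -0.013, -0.122, -0.018, 0]
    - [-15.6, -15.7, 11.9, -0.013, -0.122, -0.018, 0]
    - [-13.7, -16.1, 13.5, -0.013, -0.122, -0.018, 0]
    - [-11.7, -16.6, 14.9, -0.013, -0.122, -0.018, 0]
    - [-9.5, -17, 16, -0.013, -0.122, -0.018, 0]
    - [-7.2, -17.3, 16.7, -0.013, -0.121, -0.018, 0]
    - [-4.9, -17.6, 17.3, -0.013, -0.122, -0.018, 0]
    - [-2.4, -17.9, 17.5, -0.013, -0.121, -0.018, 0]
    - [0, -18.2, 17.4, -0.013, -0.122, -0.019, 0]
    - [2.5, -18.4, 16.9, -0.012, -0.121, -0.018, 0]
    - [0, 0, 0, 0, 0, 0, 0]

```text
time: 1.48
tool_pos: [443.9, -172.7, 126.6]
tcp_rot: [-178.7, 70.0, 103.1]
ft_force: [-0.0, -0.4, -0.6]
finger_gap: 85.2
grip_force: 0.0
```

```bash
python3 - <<'E'
from h import *
p,R,s=now(); R1=R_tilt(-70);print(s["time"],p,np.degrees((R.inv()*R1).magnitude()),s["joint_pos"],s["ft_force"])
c=optics.get_calibration("wrist");I=optics.snapshot("wrist")
cv2.imwrite("pics/w1.png",cv2.cvtColor(I,cv2.COLOR_RGB2BGR))
for q in ([466,-264,160],[466,-264,0],[466,-264,76]): print(proj(c,[q]))
plan(p,R,M+20*R1.apply([0,0,1]),R1,5,0)
E
```

```text
1.475 [ 443.89059448 -172.7209636   126.59707921] 0.4371759393815476 [ 16.32119133   8.30515488 126.21308208 -72.44608041  79.24545373
  43.19284868] [-0.03586427 -0.41724373 -0.61871817]
[[282.32211043 287.94302327]]
[[283.40727012 103.30755096]]
[[282.906166   188.56836241]]
[[-0.5, 0.6, 23.8, -0.001, -0.0, 0.001, 0], [-0.5, 0.6, 23.8, -0.0, -0.0, 0.002, 0], [-0.5, 0.6, 23.8, -0.001, -0.0, 0.001, 0], [-0.5, 0.6, 23.8, -0.0, -0.0, 0.002, 0], [-0.4, 0.5, 23.8, -0.001, -0.0, 0.001, 0]]
```

View pics/w1.png

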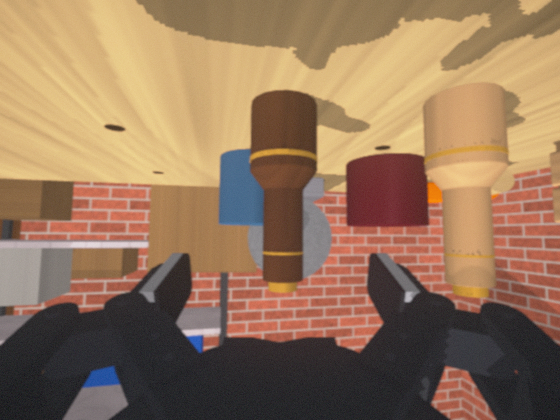

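The wrist view shows the dark mill's axis at column 283, midway between the fingers. That matches the prediction of 283, and the path to it is clear.

Call:
apply_moves:
  targets:
    - [-0.5, 0.6, 23.8, 0, 0, 0.001, 0]
    - [-0.5, 0.6, 23.8, 0, 0, 0.001, 0]
    - [-0.5, 0.6, 23.8, 0, 0, 0.001, 0]
    - [-0.5, 0.6, 23.8, 0, 0, 0.001, 0]
    - [-0.4, 0.5, 23.8, 0, 0, 0.001, 0]
    - [0, 0, 0, 0, 0, 0, 0.5]
    - [0, 0, 0, 0, 0, 0, 1]
    - [0, 0, 0, 0, 0, 0, 1]
    - [0, 0, 0, 0, 0, 0, 1]
    - [0, 0, 0, 0, 0, 0, 1]
    - [0, 0, 0, 0, 0, 0, 1]
  force: 60

```text
time: 2.9
tool_pos: [470.0, -247.6, 104.3]
tcp_rot: [-178.5, 67.4, 100.8]
ft_force: [0.2, 0.2, 0.5]
finger_gap: 0.3
grip_force: 0.3
```

```bash
python3 - <<'E'
from h import *
p,R,s=now();print(s["time"],p,s["finger_gap"],s["grip_force"],s["ft_force"],s["joint_pos"].round(1))
E
```

```text
2.9 [ 470.00091938 -247.64000323  104.27890026] 0.26007157622282334 0.2508511673659086 [0.21003439 0.23950059 0.48615022] [  4.6  11.6 123.4 -76.6  71.1  41.2]
```

J4 hit its limit before the grasp pose was reached, so the fingers shut short. I'll check the mill before retreating.

```bash
python3 - <<'E'
from h import *
a=optics.snapshot("scene")[150:270,140:300];b=optics.snapshot("side")[130:250,240:400];c=optics.snapshot("wrist")
o=np.zeros((600,800,3),np.uint8)
o[:300,:400]=cv2.resize(a,(400,300),interpolation=3);o[:300,400:]=cv2.resize(b,(400,300),interpolation=3);o[300:,:400]=cv2.resize(c,(400,300))
cv2.imwrite("pics/chk.png",o[...,::-1])
c=optics.get_calibration("wrist")
print(proj(c,[[466,-264,160],[466,-264,0],[466,-264,76]]))
p,R,s=now(); z=R.apply([0,0,1]);plan(p,R,p-90*z,R,4,1)
R1=R_tilt(-60,np.radians(-8));z1=R1.apply([0,0,1]);plan(p-90*z,R,M-90*z1,R1,4,0);plan(M-90*z1,R1,M+20*z1,R1,5,0)
E
```

```text
[[266.51087716 356.86592749]
 [270.34290052  87.11664941]
 [268.63626436 207.25262673]]
[[0.0, -0.0, -22.5, 0.0, 0.0, 0.0, 1], [-0.0, -0.0, -22.5, -0.0, -0.0, 0.0, 1], [-0.0, -0.0, -22.5, -0.0, -0.0, 0.0, 1], [-0.0, -0.0, -22.5, -0.0, -0.0, 0.0, 1]]
[[-2.6, 4.1, 5.4, 0.067, 0.032, 0.036, 0], [-2.6, 4.5, 5.1, 0.067, 0.032, 0.036, 0], [-2.6, 5.0, 4.7, 0.067, 0.033, 0.036, 0], [-2.5, 5.3, 4.2, 0.067, 0.032, 0.036, 0]]
[[0.0, -0.0, 22.0, 0.0, 0.0, 0.0, 0], [0.0, 0.0, 22.0, 0.0, 0.0, 0.0, 0], [0.0, 0.0, 22.0, 0.0, 0.0, 0.0, 0], [0.0, 0.0, 22.0, 0.0, 0.0, 0.0, 0], [0.0, 0.0, 22.0, 0.0, 0.0, 0.0, 0]]
```

View pics/chk.png

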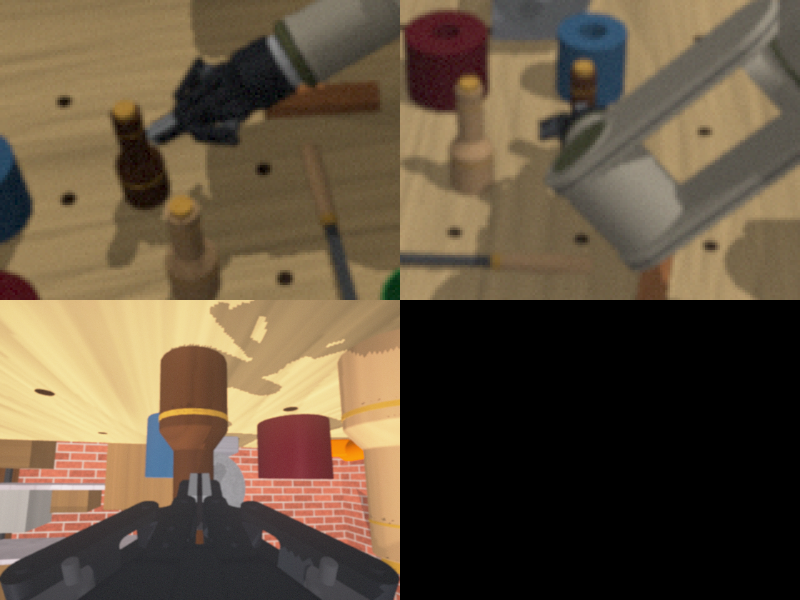

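The mill is still upright and where it was (cap at scene (190,193)), and the shut fingers stopped just short of it. I'll back off and approach again from a more tangential, steeper direction.

Call:
apply_moves:
  targets:
    - [0, 0, -22.5, 0, 0, 0, 1]
    - [0, 0, -22.5, 0, 0, 0, 1]
    - [0, 0, -22.5, 0, 0, 0, 1]
    - [0, 0, -22.5, 0, 0, 0, 1]
    - [-2.6, 4.1, 5.4, 0.067, 0.032, 0.036, 0]
    - [-2.6, 4.5, 5.1, 0.067, 0.032, 0.036, 0]
    - [-2.6, 5, 4.7, 0.067, 0.033, 0.036, 0]
    - [-2.5, 5.3, 4.2, 0.067, 0.032, 0.036, 0]
    - [0, 0, 0, 0, 0, 0, 0]
    - [0, 0, 0, 0, 0, 0, 0]

```text
time: 4.3
tool_pos: [476.2, -186.8, 139.5]
tcp_rot: [-179.9, 60.1, 82.1]
ft_force: [-0.4, 0.8, 0.5]
finger_gap: 85.5
grip_force: 0.0
```

```bash
python3 - <<'E'
from h import *
p,R,s=now();print(s["time"],p,s["finger_gap"],s["joint_pos"].round(1))
R1=R_tilt(-60,np.radians(-8));z1=R1.apply([0,0,1]);print(p-(M-90*z1));plan(p,R,M-90*z1,R1,2,0)
E
```

```text
4.3 [ 476.17627045 -186.82670565  139.51335751] 85.53686736417961 [  8.2  15.9 106.9 -56.5  86.1  35.9]
[-0.67119924 -0.01046302 -0.48664249]
[[-0.2, 0.3, -0.2, 0.0, 0.0, 0.001, 0], [-0.2, 0.4, -0.1, 0.0, 0.001, 0.0, 0]]
```

Tracking is accurate now and J4 reads -56.5, so there is margin.

Call:
apply_moves:
  targets:
    - [-0.4, 0.7, 21.7, 0, 0, 0, 0]
    - [0, 0, 22, 0, 0, 0, 0]
    - [0, 0, 22, 0, 0, 0, 0]
    - [0, 0, 22, 0, 0, 0, 0]
    - [0, 0, 22, 0, 0, 0, 0]
    - [0, 0, 0, 0, 0, 0, 0]

```text
time: 5.05
tool_pos: [462.7, -282.6, 84.2]
tcp_rot: [-179.8, 60.0, 82.1]
ft_force: [0.2, 0.2, -0.6]
finger_gap: 85.4
grip_force: 0.0
```

```bash
python3 - <<'E'
from h import *
p,R,s=now();print(s["time"],p,s["finger_gap"],s["joint_pos"].round(1),s["ft_force"])
R1=R_tilt(-60,np.radians(-8));z1=R1.apply([0,0,1]);print(p-(M+20*z1))
E
```

```text
5.05 [ 462.69503413 -282.63048397   84.23012286] 85.3522566853901 [ -2.4  18.9 110.8 -62.9  75.4  37.6] [ 0.2044024   0.15801399 -0.62540142]
[-0.89441705 -1.47853789 -0.76987714]
```

Grip, then lift.

Call:
apply_moves:
  targets:
    - [0, 0, 0, 0, 0, 0, 1]
    - [0, 0, 0, 0, 0, 0, 1]
    - [0, 0, 0, 0, 0, 0, 1]
    - [0, 0, 0, 0, 0, 0, 1]
    - [0, 0, 0, 0, 0, 0, 1]
    - [0, 0, 0, 0, 0, 0, 1]
  force: 60

```text
time: 5.8
tool_pos: [464.7, -281.2, 86.0]
tcp_rot: [179.9, 60.0, 81.9]
ft_force: [0.5, 2.7, 4.8]
finger_gap: 31.9
grip_force: 59.1
```

```bash
python3 - <<'E'
from h import *
p,R,s=now();print(s["time"],p,s["finger_gap"],s["grip_force"],s["ft_force"])
plan(p,R,p+[0,20,130],R,6,1)
E
```

```text
5.8 [ 464.66241529 -281.15226933   86.00139069] 31.907058115736213 59.068899750709534 [0.46534927 2.73957279 4.82619352]
[[-17.1, -0.4, -13.7, 0.0, 0.0, 0.0, 1], [-17.1, -0.5, -13.7, 0.0, 0.0, 0.0, 1], [-17.1, -0.4, -13.7, 0.0, 0.0, 0.0, 1], [-17.1, -0.5, -13.7, 0.0, 0.0, 0.0, 1], [-17.2, -0.4, -13.7, 0.0, 0.0, 0.0, 1], [-17.1, -0.5, -13.6, 0.0, 0.0, 0.0, 1]]
```

Call:
apply_moves:
  targets:
    - [-17.1, -0.4, -13.7, 0, 0, 0, 1]
    - [-17.1, -0.4, -13.7, 0, 0, 0, 1]
    - [-17.1, -0.4, -13.7, 0, 0, 0, 1]
    - [-17.1, -0.4, -13.7, 0, 0, 0, 1]
    - [-17.1, -0.4, -13.7, 0, 0, 0, 1]
    - [-17.1, -0.4, -13.7, 0, 0, 0, 1]
    - [0, 0, 0, 0, 0, 0, 1]

```text
time: 6.68
tool_pos: [465.8, -261.0, 217.5]
tcp_rot: [179.5, 60.0, 81.6]
ft_force: [0.2, -0.0, -2.5]
finger_gap: 31.8
grip_force: 59.8
```

```bash
python3 - <<'E'
from h import *
p,R,s=now();print(s["time"],p,s["finger_gap"],s["grip_force"],s["ft_force"],s["joint_pos"].round(1))
# target: over the cradle, tilt +30, grasp point over cradle y=-30 + 8 mm clear of shoulder, axis at z=75+70
R1=R_tilt(30);z1=R1.apply([0,0,1]); g=cw(CP,[[0,-22,145+20]])[0]; print(g,z1)
mid=p+[20,150,0]
a,b=plan(p,R,(p+g+20*z1)/2+[0,0,20],Ro.from_rotvec(R.as_rotvec())*Ro.from_rotvec((R.inv()*R1).as_rotvec()/2),8,1)
plan(a,b,g+20*z1,R1,9,1)
E
```

```text
6.675 [ 465.77623235 -261.00335085  217.45360662] 31.848758936798205 59.7502863407135 [ 0.16357458 -0.02714565 -2.49321487] [ 1.000e-01  4.800e+00  1.097e+02 -5.950e+01  8.430e+01  2.540e+01]
[506.25151979 156.67597464 165.        ] [-0.10344363  0.48918239 -0.8660254 ]
[[15.0, -1.3, -22.3, -0.006, 0.097, -0.023, 1], [17.1, -0.8, -20.7, -0.006, 0.097, -0.023, 1], [19.1, -0.3, -19.0, -0.006, 0.097, -0.023, 1], [20.8, 0.2, -17.0, -0.006, 0.097, -0.024, 1], [22.3, 0.9, -14.9, -0.006, 0.097, -0.023, 1], [23.7, 1.5, -12.7, -0.006, 0.097, -0.024, 1], [24.7, 2.1, -10.3, -0.006, 0.098, -0.023, 1], [25.6, 2.8, -7.9, -0.005, 0.097, -0.024, 1]]
[[24.4, 3.4, -0.4, -0.005, 0.086, -0.021, 1], [24.2, 3.9, 1.7, -0.005, 0.086, -0.021, 1], [23.9, 4.3, 3.7, -0.006, 0.086, -0.021, 1], [23.4, 4.8, 5.8, -0.005, 0.086, -0.021, 1], [22.7, 5.3, 7.8, -0.006, 0.087, -0.021, 1], [21.9, 5.7, 9.8, -0.005, 0.086, -0.021, 1], [20.8, 6.1, 11.7, -0.006, 0.087, -0.02, 1], [19.6, 6.4, 13.5, -0.005, 0.086, -0.021, 1], [18.2, 6.7, 15.1, -0.006, 0.087, -0.02, 1]]
```

Call:
apply_moves:
  targets:
    - [15, -1.3, -22.3, -0.006, 0.097, -0.023, 1]
    - [17.1, -0.8, -20.7, -0.006, 0.097, -0.023, 1]
    - [19.1, -0.3, -19, -0.006, 0.097, -0.023, 1]
    - [20.8, 0.2, -17, -0.006, 0.097, -0.024, 1]
    - [22.3, 0.9, -14.9, -0.006, 0.097, -0.023, 1]
    - [23.7, 1.5, -12.7, -0.006, 0.097, -0.024, 1]
    - [24.7, 2.1, -10.3, -0.006, 0.098, -0.023, 1]
    - [25.6, 2.8, -7.9, -0.005, 0.097, -0.024, 1]
    - [24.4, 3.4, -0.4, -0.005, 0.086, -0.021, 1]
    - [24.2, 3.9, 1.7, -0.005, 0.086, -0.021, 1]
    - [23.9, 4.3, 3.7, -0.006, 0.086, -0.021, 1]
    - [23.4, 4.8, 5.8, -0.005, 0.086, -0.021, 1]
    - [22.7, 5.3, 7.8, -0.006, 0.087, -0.021, 1]
    - [21.9, 5.7, 9.8, -0.005, 0.086, -0.021, 1]
    - [20.8, 6.1, 11.7, -0.006, 0.087, -0.02, 1]
    - [19.6, 6.4, 13.5, -0.005, 0.086, -0.021, 1]
    - [18.2, 6.7, 15.1, -0.006, 0.087, -0.02, 1]
    - [0, 0, 0, 0, 0, 0, 1]
    - [0, 0, 0, 0, 0, 0, 1]

```text
time: 9.05
tool_pos: [502.8, 165.5, 145.2]
tcp_rot: [-179.7, -29.9, 101.7]
ft_force: [0.1, 0.0, -2.4]
finger_gap: 31.8
grip_force: 59.9
```

```bash
python3 - <<'E'
from h import *
p,R,s=now();print(s["time"],p,s["finger_gap"],s["grip_force"],s["ft_force"],s["joint_pos"].round(1))
R1=R_tilt(30);print(np.degrees((R.inv()*R1).as_rotvec()))
g=p-20*R.apply([0,0,1]);w=g-[CP[0],CP[1],0];print("grasp in cradle",Ro.from_euler('z',-YAW).apply(w))
o=np.zeros((600,800,3),np.uint8)
a=optics.snapshot("scene")[110:260,270:420];b=optics.snapshot("side")[200:380,200:360];c=optics.snapshot("wrist")
o[:400,:400]=cv2.resize(a,(400,400),interpolation=3);o[:450,400:]=cv2.resize(b,(400,450),interpolation=3)
o[405:,:260]=cv2.resize(c,(260,195));cv2.imwrite("pics/over.png",o[...,::-1])
E
```

```text
9.05 [502.79836304 165.46188653 145.19530464] 31.791911015979725 59.92714047431946 [ 0.08817943  0.04433445 -2.37562176] [ -6.7   4.7 102.8  28.3  84.  -24.4]
[-0.21507567  0.06496057 -0.19945449]
grasp in cradle [ -1.48563901 -22.67015782 162.52695193]
```

View pics/over.png

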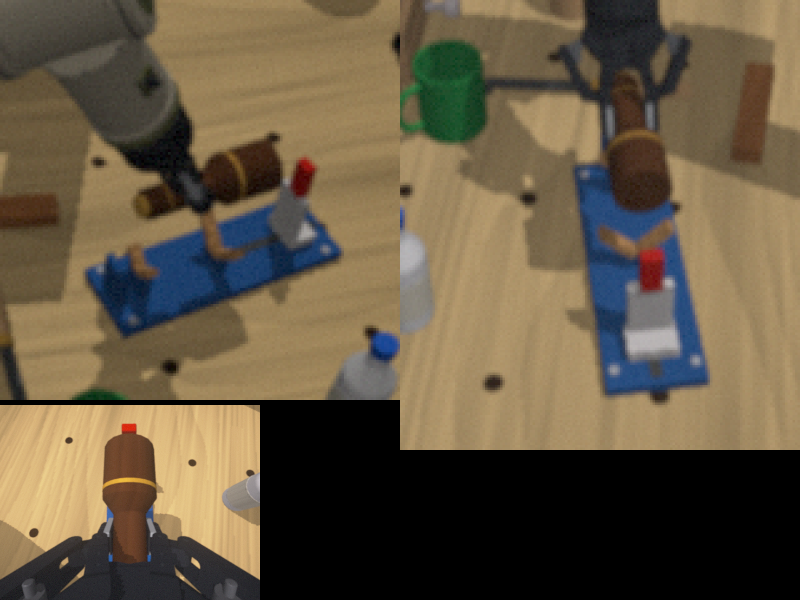

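The mill is held head to -y over the cradle and looks roughly level. I'll overlay the predicted model to check its pitch and the alignment before lowering.

```bash
cat >> h.py <<'E'
def overlay(fn,g,pitch=0,stop=None):
    # g: point on mill axis at mill z=95, cradle coords; pitch>0 lifts the head
    o=np.zeros((600,800,3),np.uint8)
    for n,(x,y,w,h),k,ox in(("scene",(300,140,100,100),4,0),("side",(256,215,80,120),5,400)):
        c=optics.get_calibration(n);I=optics.snapshot(n)[y:y+h,x:x+w]
        J=cv2.resize(I,None,fx=k,fy=k,interpolation=3)
        t=np.linspace(0,2*np.pi,40);ax=np.array([0,-np.cos(np.radians(pitch)),np.sin(np.radians(pitch))]);up=np.array([0,-ax[2]*-1,-ax[1]])
        for zz,rr in((0,29),(60,29),(76,17),(152,17),(160,12)):
            P=np.array(g)+ax*(zz-95)+rr*(np.outer(np.cos(t),[1,0,0])+np.outer(np.sin(t),up))
            q=(proj(c,cw(CP,P))-[x,y]+.5)*k; cv2.polylines(J,[q.round().astype(int)],True,(0,255,0),1)
        for L in([(-20,-95,71),(20,-95,71),(20,-105,71),(-20,-105,71)],[(50,185,14),(-50,185,14),(-50,-112,14),(50,-112,14)]):
            q=(proj(c,cw(CP,L))-[x,y]+.5)*k; cv2.polylines(J,[q.round().astype(int)],True,(255,255,0),1)
        o[:h*k,ox:ox+w*k]=J
    cv2.imwrite(fn,o[...,::-1])
E
python3 - <<'E'
from h import *
overlay("pics/ov1.png",[-1.5,-22.7,162.5])
E
```

```text
(no output)
```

View pics/ov1.png

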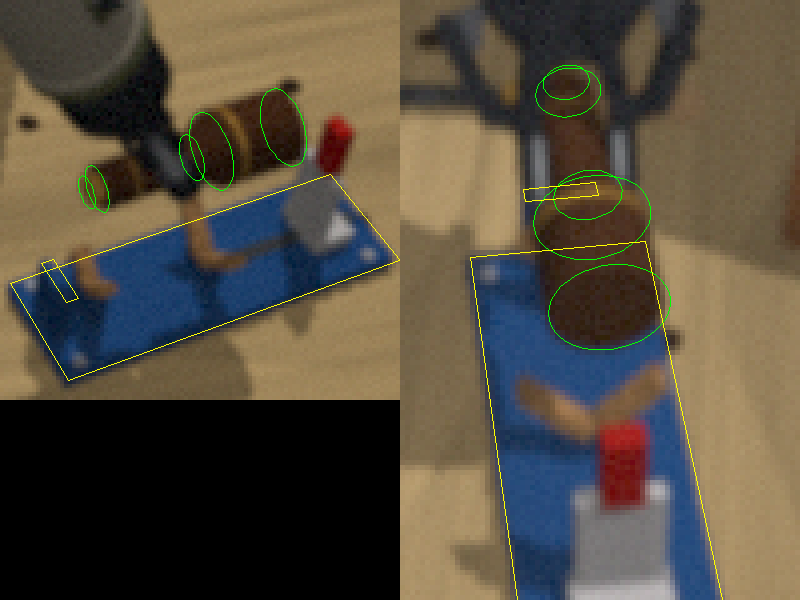

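```bash
python3 - <<'E'
from h import *
c=optics.get_calibration("wrist");I=optics.snapshot("wrist")
p,R,s=now();print(s["tool_pos"])
print("tab pred",proj(c,cw(CP,[(0,130,139),(-11,130,139),(11,130,139)])), "axis pred",proj(c,cw(CP,[[-1.5,y,162.5] for y in(72,12,-10)])))
hsv=cv2.cvtColor(I,cv2.COLOR_RGB2HSV)
m=((hsv[...,0]<6)|(hsv[...,0]>174))&(hsv[...,1]>200)&(hsv[...,2]>120);v,u=np.nonzero(m);print("red",u.min(),u.max(),u.mean(),v.min(),v.max())
for row in(85,110,140,165,240,265,285):
    d=np.nonzero((I[row].astype(int).sum(1)<330)&(np.abs(np.arange(560)-281)<75))[0];print(row,d.min(),d.max(),(d.min()+d.max())/2)
q=proj(c,cw(CP,[(x,y,14) for x in(-50,50) for y in(185,27,-20)]));print(q.round(0).tolist())
cv2.imwrite("pics/w2.png",I[60:360,140:420,::-1].repeat(2,0).repeat(2,1))
E
```

```text
[503.23839906 166.09161156 146.08850883]
tab pred [[279.95879726  47.95953634]
 [263.70803059  48.00432161]
 [296.21237601  47.91474332]] axis pred [[277.4946776  101.81313285]
 [277.50043888 207.33603985]
 [277.50286647 251.79954967]]
red 263 292 277.28629856850716 41 60
85 229 328 278.5
110 225 331 278.0
140 224 333 278.5
165 223 335 279.0
240 240 329 284.5
265 215 344 279.5
285 207 355 281.0
[[236.0, 94.0], [230.0, 231.0], [228.0, 280.0], [324.0, 94.0], [330.0, 231.0], [332.0, 280.0]]
```

View pics/w2.png

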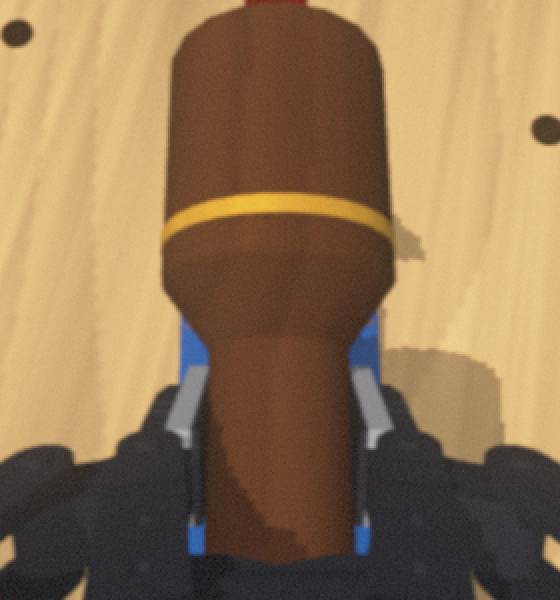

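The wrist view shows the mill centred in the pads (column 278) and in line with the red tab (277), with blue plate edges symmetric at 231/330. I'll lower it now.

```bash
python3 - <<'E'
from h import *
p,R,s=now();R1=R_tilt(30);z1=R1.apply([0,0,1])
t=cw(CP,[[-0.8,-24,83]])[0]+20*z1
a,b=plan(p,R,t,R1,7,1)
plan(a,b,a-[0,0,10],b,10,1)
E
```

```text
[[-6.0, 0.1, 9.8, -0.0, -0.0, -0.0, 1], [-6.0, 0.1, 9.8, -0.0, -0.0, -0.0, 1], [-6.0, 0.0, 9.8, -0.0, -0.0, -0.0, 1], [-6.0, 0.1, 9.8, -0.001, -0.0, -0.0, 1], [-5.9, 0.0, 9.8, -0.0, -0.0, -0.001, 1], [-6.0, 0.0, 9.9, -0.001, -0.0, -0.0, 1], [-5.9, 0.1, 9.8, -0.0, -0.0, -0.001, 1]]
[[-0.5, 0.0, 0.9, 0.0, 0.0, 0.0, 1], [-0.5, 0.0, 0.9, 0.0, 0.0, 0.0, 1], [-0.5, 0.0, 0.9, 0.0, 0.0, 0.0, 1], [-0.5, 0.0, 0.9, 0.0, 0.0, 0.0, 1], [-0.5, 0.0, 0.8, 0.0, 0.0, 0.0, 1], [-0.5, 0.0, 0.9, 0.0, 0.0, 0.0, 1], [-0.5, 0.0, 0.8, 0.0, 0.0, 0.0, 1], [-0.5, 0.0, 0.9, 0.0, 0.0, 0.0, 1], [-0.5, 0.0, 0.8, 0.0, 0.0, 0.0, 1], [-0.5, 0.0, 0.9, 0.0, 0.0, 0.0, 1]]
```

Call:
apply_moves:
  targets:
    - [-6, 0.1, 9.8, 0, 0, 0, 1]
    - [-6, 0.1, 9.8, 0, 0, 0, 1]
    - [-6, 0, 9.8, 0, 0, 0, 1]
    - [-6, 0.1, 9.8, -0.001, 0, 0, 1]
    - [-5.9, 0, 9.8, 0, 0, -0.001, 1]
    - [-6, 0, 9.9, -0.001, 0, 0, 1]
    - [-5.9, 0.1, 9.8, 0, 0, -0.001, 1]
    - [0, 0, 0, 0, 0, 0, 1]
    - [0, 0, 0, 0, 0, 0, 1]

```text
time: 10.48
tool_pos: [503.7, 164.6, 65.4]
tcp_rot: [-180.0, -30.1, 101.9]
ft_force: [0.7, -0.1, -2.8]
finger_gap: 31.7
grip_force: 59.9
```

Call:
apply_moves:
  targets:
    - [-0.5, 0, 0.9, 0, 0, 0, 1]
    - [-0.5, 0, 0.9, 0, 0, 0, 1]
    - [-0.5, 0, 0.9, 0, 0, 0, 1]
    - [-0.5, 0, 0.9, 0, 0, 0, 1]
    - [0, 0, 0, 0, 0, 0, 1]

```text
time: 11.1
tool_pos: [503.4, 164.6, 61.0]
tcp_rot: [-179.9, -30.1, 101.9]
ft_force: [0.5, 0.6, -2.8]
finger_gap: 31.8
grip_force: 59.9
```

Call:
apply_moves:
  targets:
    - [-0.5, 0, 0.9, 0, 0, 0, 1]
    - [-0.5, 0, 0.9, 0, 0, 0, 1]
    - [0, 0, 0, 0, 0, 0, 1]

```text
time: 11.48
tool_pos: [503.8, 164.7, 59.3]
tcp_rot: [-180.0, -30.1, 101.9]
ft_force: [0.9, -0.5, -0.4]
finger_gap: 32.0
grip_force: 60.2
```

Call:
apply_moves:
  targets:
    - [-0.5, 0, 0.9, 0, 0, 0, 1]
    - [0, 0, 0, 0, 0, 0, 1]

```text
time: 11.72
tool_pos: [504.0, 164.7, 59.0]
tcp_rot: [180.0, -30.1, 102.0]
ft_force: [-1.2, -2.2, 6.1]
finger_gap: 31.8
grip_force: 61.0
```

Call:
apply_moves:
  targets:
    - [-0.4, 0, 0.7, 0, 0, 0, 1]
    - [0, 0, 0, 0, 0, 0, 1]

```text
time: 11.98
tool_pos: [504.0, 164.7, 58.9]
tcp_rot: [180.0, -30.1, 102.0]
ft_force: [-4.1, -3.9, 12.5]
finger_gap: 31.7
grip_force: 61.6
```

```bash
python3 - <<'E'
from h import *
p,R,s=now();print(s["time"],p,s["ft_force"],s["wrist_torque"])
E
```

```text
11.975 [504.01235105 164.74748173  58.91792343] [-4.06104132 -3.86621263 12.47885263] [0.33745218 0.8308458  0.50440401]
```

Call:
apply_moves:
  targets:
    - [0, 0, 0, 0, 0, 0, 1]
    - [0, 0, 0, 0, 0, 0, 0.6]
    - [0, 0, 0, 0, 0, 0, 0.5]
    - [0, 0, 0, 0, 0, 0, 0.3]
    - [0, 0, 0, 0, 0, 0, 0]
    - [0, 0, 0, 0, 0, 0, 0]
    - [0, 0, 0, 0, 0, 0, 0]
  force: 20

```text
time: 12.85
tool_pos: [503.4, 164.7, 57.1]
tcp_rot: [-179.9, -30.1, 101.9]
ft_force: [-0.3, 0.3, -0.4]
finger_gap: 85.4
grip_force: 0.0
```

```bash
python3 - <<'E'
from h import *
p,R,s=now();print(s["time"],p,s["ft_force"],s["finger_gap"])
z=R.apply([0,0,1]);a,b=plan(p,R,p-130*z,R,6,0)
# stop grasp: tab at cradle (−1,129.9,122); close along cradle x (22mm), tool down
R1=R_tilt(0);g=cw(CP,[[-0.8,130,0]])[0]
plan(a,b,g+[0,0,190],R1,7,0)
plan(g+[0,0,190],R1,g+[0,0,103],R1,5,0)
E
```

```text
12.85 [503.4246958  164.68927657  57.12584063] [-0.31389858  0.32918262 -0.35679134] 85.39595002869898
[[-0.0, 0.0, -21.7, 0.0, 0.0, 0.0, 0], [-0.0, 0.0, -21.7, 0.0, 0.0, 0.0, 0], [-0.0, 0.0, -21.7, 0.0, 0.0, 0.0, 0], [-0.0, 0.0, -21.6, 0.0, 0.0, 0.0, 0], [-0.0, 0.0, -21.7, 0.0, 0.0, 0.0, 0], [-0.0, 0.0, -21.6, 0.0, 0.0, 0.0, 0]]
[[27.3, 0.0, 12.4, -0.0, -0.075, -0.0, 0], [28.1, 0.0, 10.3, -0.0, -0.075, -0.0, 0], [28.8, 0.0, 8.2, -0.0, -0.075, -0.0, 0], [29.3, 0.0, 6.0, -0.0, -0.075, -0.0, 0], [29.7, 0.1, 3.8, -0.0, -0.075, -0.0, 0], [30.0, 0.0, 1.6, -0.001, -0.075, -0.0, 0], [29.9, 0.1, -0.6, -0.0, -0.075, -0.0, 0]]
[[0.0, -0.0, 17.4, 0.0, 0.0, 0.0, 0], [0.0, -0.0, 17.4, 0.0, 0.0, 0.0, 0], [0.0, -0.0, 17.4, 0.0, 0.0, 0.0, 0], [0.0, -0.0, 17.4, 0.0, 0.0, 0.0, 0], [0.0, -0.0, 17.4, 0.0, 0.0, 0.0, 0]]
```

Call:
apply_moves:
  targets:
    - [0, 0, -21.7, 0, 0, 0, 0]
    - [0, 0, -21.7, 0, 0, 0, 0]
    - [0, 0, -21.7, 0, 0, 0, 0]
    - [0, 0, -21.6, 0, 0, 0, 0]
    - [0, 0, -21.7, 0, 0, 0, 0]
    - [0, 0, -21.6, 0, 0, 0, 0]
    - [27.3, 0, 12.4, 0, -0.075, 0, 0]
    - [28.1, 0, 10.3, 0, -0.075, 0, 0]
    - [28.8, 0, 8.2, 0, -0.075, 0, 0]
    - [29.3, 0, 6, 0, -0.075, 0, 0]
    - [29.7, 0.1, 3.8, 0, -0.075, 0, 0]
    - [30, 0, 1.6, -0.001, -0.075, 0, 0]
    - [29.9, 0.1, -0.6, 0, -0.075, 0, 0]
    - [0, 0, 0, 0, 0, 0, 0]
    - [0, 0, 0, 0, 0, 0, 0]

```text
time: 14.72
tool_pos: [473.8, 305.1, 189.7]
tcp_rot: [-180.0, 0.0, 102.0]
ft_force: [-0.4, -0.1, -0.1]
finger_gap: 85.4
grip_force: 0.0
```

```bash
python3 - <<'E'
from h import *
p,R,s=now();c=optics.get_calibration("wrist");I=optics.snapshot("wrist");print(s["time"],p,s["ft_force"])
hsv=cv2.cvtColor(I,cv2.COLOR_RGB2HSV)
m=((hsv[...,0]<6)|(hsv[...,0]>174))&(hsv[...,1]>200)
b=m&(hsv[...,2]>150)
for q in(m,b):
    v,u=np.nonzero(q);print("red",u.min(),u.max(),u.mean(),v.min(),v.max())
L=[(x,y,139) for x in(-11,11) for y in(123,137)];print(proj(c,cw(CP,L)).round(0).tolist())
o=np.zeros((600,800,3),np.uint8);o[:420,:560]=I
k=cv2.resize(optics.snapshot("scene")[150:240,300:400],(240,216),interpolation=3);o[:216,560:]=k
overlay("pics/t.png",[0,-24,75]);t=cv2.imread("pics/t.png")[...,::-1];o[220:600,560:]=t[120:500,450:690];o[425:600,:400]=t[110:285,:400]
cv2.imwrite("pics/w3.png",o[...,::-1])
E
```

```text
14.725 [473.82852001 305.06374796 189.69246502] [-0.40661576 -0.05583817 -0.08441471]
red 264 292 277.6989010989011 212 235
red 264 292 277.6807095343681 219 235
[[265.0, 237.0], [265.0, 218.0], [296.0, 237.0], [296.0, 218.0]]
```

View pics/w3.png

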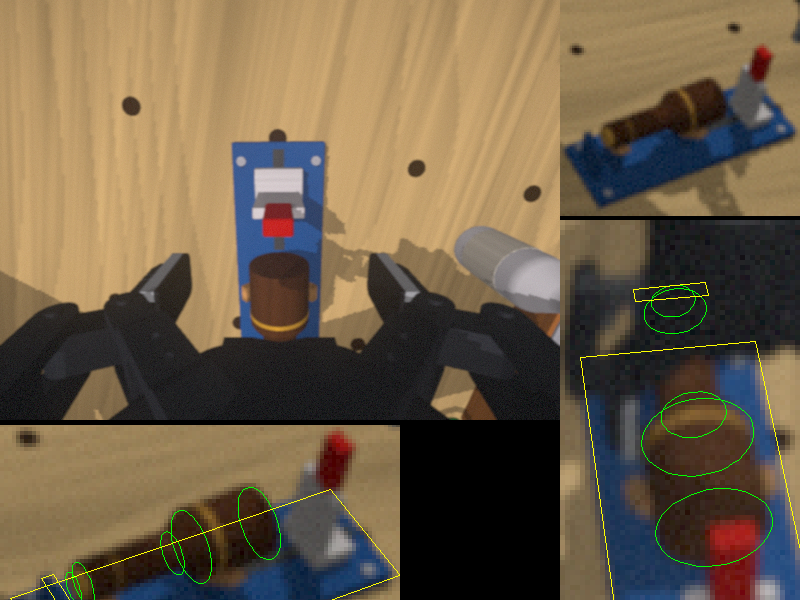

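The mill lies in both saddles with its head just short of the shoulder. The tab is centred at wrist (278,227), about 1 mm off the prediction.

```bash
python3 - <<'E'
from h import *
for n,uv in(("scene",(413,240)),("side",(197,287))):
    w=onplane(optics.get_calibration(n),uv,150)-[CP[0],CP[1],0];print("oil in cradle",Ro.from_euler('z',-YAW).apply(w))
p,R,s=now();R1=R_tilt(0);g=cw(CP,[[-1.6,133,109]])[0];plan(p,R,g,R1,6,0)
E
```

```text
oil in cradle [239.04048229  51.89210976 150.        ]
oil in cradle [234.42857484  66.21573109 150.        ]
[[0.7, -0.2, 13.5, -0.0, 0.0, -0.0, 0], [0.7, -0.1, 13.5, -0.0, 0.0, -0.0, 0], [0.7, -0.2, 13.5, -0.0, 0.0, -0.001, 0], [0.8, -0.1, 13.4, -0.0, 0.0, -0.0, 0], [0.7, -0.2, 13.5, -0.0, 0.0, -0.001, 0], [0.8, -0.1, 13.4, -0.0, 0.0, -0.0, 0]]
```

Oil bottle is well clear. Descend and grip the tab.

Call:
apply_moves:
  targets:
    - [0.7, -0.2, 13.5, 0, 0, 0, 0]
    - [0.7, -0.1, 13.5, 0, 0, 0, 0]
    - [0.7, -0.2, 13.5, 0, 0, 0, 0]
    - [0.8, -0.1, 13.4, 0, 0, 0, 0]
    - [0.7, -0.2, 13.5, 0, 0, 0, 0]
    - [0.8, -0.1, 13.4, 0, 0, 0, 0]
    - [0, 0, 0, 0, 0, 0, 0.5]
    - [0, 0, 0, 0, 0, 0, 1]
    - [0, 0, 0, 0, 0, 0, 1]
    - [0, 0, 0, 0, 0, 0, 1]
    - [0, 0, 0, 0, 0, 0, 1]
    - [0, 0, 0, 0, 0, 0, 1]
  force: 40

```text
time: 16.42
tool_pos: [472.1, 309.4, 110.2]
tcp_rot: [-180.0, 0.0, 102.0]
ft_force: [-5.1, -1.1, 5.5]
finger_gap: 20.7
grip_force: 39.6
```

```bash
python3 - <<'E'
from h import *
p,R,s=now();print(s["time"],p,s["ft_force"],s["finger_gap"],s["grip_force"],Ro.from_euler('z',-YAW).apply(p-[CP[0],CP[1],0]))
E
```

```text
16.425 [472.05008323 309.42374789 110.18096042] [-5.11162948 -1.11652879  5.48024974] 20.732044949194968 39.5778751373291 [ -1.85991249 134.51888454 110.18096042]
```

Call:
apply_moves:
  targets:
    - [-7, 0, 0, 0, 0, 0, 1]
    - [-9, 0, 0, 0, 0, 0, 1]
    - [-9, 0, 0, 0, 0, 0, 1]
    - [-9, 0, 0, 0, 0, 0, 1]
    - [-7, 0, 0, 0, 0, 0, 1]
    - [-3, 0, 0, 0, 0, 0, 1]
    - [0, 0, 0, 0, 0, 0, 1]

```text
time: 17.3
tool_pos: [481.6, 266.0, 110.2]
tcp_rot: [180.0, 0.0, 101.9]
ft_force: [-3.9, -0.6, 5.7]
finger_gap: 21.4
grip_force: 39.6
```

Call:
apply_moves:
  targets:
    - [-1.5, 0, 0, 0, 0, 0, 1]
    - [-1.5, 0, 0, 0, 0, 0, 1]
    - [-1, 0, 0, 0, 0, 0, 1]
    - [0, 0, 0, 0, 0, 0, 1]

```text
time: 17.8
tool_pos: [482.4, 262.5, 110.2]
tcp_rot: [180.0, -0.0, 101.9]
ft_force: [-3.3, 0.9, 4.9]
finger_gap: 21.4
grip_force: 39.6
```

Call:
apply_moves:
  targets:
    - [-1, 0, 0, 0, 0, 0, 1]
    - [-1, 0, 0, 0, 0, 0, 1]
    - [0, 0, 0, 0, 0, 0, 1]

```text
time: 18.18
tool_pos: [482.8, 260.6, 110.2]
tcp_rot: [180.0, -0.0, 101.9]
ft_force: [-3.5, 1.2, 5.4]
finger_gap: 21.1
grip_force: 39.6
```

Call:
apply_moves:
  targets:
    - [-1, 0, 0, 0, 0, 0, 1]
    - [-1, 0, 0, 0, 0, 0, 1]
    - [0, 0, 0, 0, 0, 0, 1]

```text
time: 18.55
tool_pos: [483.1, 258.9, 110.2]
tcp_rot: [180.0, -0.0, 102.0]
ft_force: [-4.1, 2.5, 5.1]
finger_gap: 21.2
grip_force: 39.6
```

Call:
apply_moves:
  targets:
    - [-1, 0, 0, 0, 0, 0, 1]
    - [-1, 0, 0, 0, 0, 0, 1]
    - [0, 0, 0, 0, 0, 0, 1]

```text
time: 18.92
tool_pos: [483.6, 257.0, 110.2]
tcp_rot: [179.9, -0.0, 102.0]
ft_force: [-3.1, 1.4, 5.5]
finger_gap: 21.3
grip_force: 39.6
```

Call:
apply_moves:
  targets:
    - [-1, 0, 0, 0, 0, 0, 1]
    - [-1, 0, 0, 0, 0, 0, 1]
    - [0, 0, 0, 0, 0, 0, 1]

```text
time: 19.3
tool_pos: [484.0, 255.0, 110.1]
tcp_rot: [180.0, -0.0, 102.0]
ft_force: [-3.4, 1.9, 5.5]
finger_gap: 21.0
grip_force: 39.6
```

Call:
apply_moves:
  targets:
    - [-1, 0, 0, 0, 0, 0, 1]
    - [-1, 0, 0, 0, 0, 0, 1]
    - [0, 0, 0, 0, 0, 0, 1]

```text
time: 19.68
tool_pos: [484.5, 253.0, 110.2]
tcp_rot: [179.9, -0.0, 101.9]
ft_force: [-4.3, 2.4, 5.9]
finger_gap: 21.4
grip_force: 39.6
```

Call:
apply_moves:
  targets:
    - [-1, 0, 0, 0, 0, 0, 1]
    - [0, 0, 0, 0, 0, 0, 1]

```text
time: 19.92
tool_pos: [484.7, 252.0, 110.2]
tcp_rot: [179.9, -0.0, 101.9]
ft_force: [-4.4, 2.0, 5.4]
finger_gap: 21.3
grip_force: 39.6
```

Call:
apply_moves:
  targets:
    - [-1, 0, 0, 0, 0, 0, 1]
    - [0, 0, 0, 0, 0, 0, 1]

```text
time: 20.18
tool_pos: [484.8, 251.4, 110.2]
tcp_rot: [179.9, -0.1, 102.0]
ft_force: [-3.2, 3.1, 4.4]
finger_gap: 21.3
grip_force: 39.6
```

Call:
apply_moves:
  targets:
    - [-1, 0, 0, 0, 0, 0, 1]
    - [0, 0, 0, 0, 0, 0, 1]

```text
time: 20.42
tool_pos: [484.8, 251.3, 110.2]
tcp_rot: [179.9, -0.2, 102.0]
ft_force: [-4.9, 8.8, 3.3]
finger_gap: 21.4
grip_force: 39.5
```

Call:
apply_moves:
  targets:
    - [-1, 0, 0, 0, 0, 0, 1]
    - [0, 0, 0, 0, 0, 0, 1]

```text
time: 20.68
tool_pos: [484.8, 251.3, 110.2]
tcp_rot: [179.9, -0.2, 102.0]
ft_force: [-3.7, 12.2, 2.6]
finger_gap: 21.1
grip_force: 39.4
```

Call:
apply_moves:
  targets:
    - [-1, 0, 0, 0, 0, 0, 1]
    - [0, 0, 0, 0, 0, 0, 1]

```text
time: 20.92
tool_pos: [484.9, 251.2, 110.2]
tcp_rot: [179.9, -0.3, 102.0]
ft_force: [-4.9, 17.8, 2.2]
finger_gap: 21.3
grip_force: 39.3
```

Call:
apply_moves:
  targets:
    - [1, 0, 0, 0, 0, 0, 1]
    - [1, 0, 0, 0, 0, 0, 1]
    - [0, 0, 0, 0, 0, 0, 1]
    - [0, 0, 0, 0, 0, 0, 0.5]
    - [0, 0, 0, 0, 0, 0, 0]
    - [0, 0, 0, 0, 0, 0, 0]
    - [0, 0, 0, 0, 0, 0, 0]
    - [0, 0, 0, 0, 0, 0, 0]

```text
time: 21.92
tool_pos: [484.9, 249.5, 109.2]
tcp_rot: [-180.0, 0.0, 101.9]
ft_force: [0.5, -0.4, -0.1]
finger_gap: 85.5
grip_force: 0.0
```

Call:
apply_moves:
  targets:
    - [0, 0, -10, 0, 0, 0, 0]
    - [0, 0, -20, 0, 0, 0, 0]
    - [0, 0, -25, 0, 0, 0, 0]
    - [0, 0, -25, 0, 0, 0, 0]
    - [0, 0, -20, 0, 0, 0, 0]
    - [0, 0, 0, 0, 0, 0, 0]

```text
time: 22.68
tool_pos: [486.1, 250.1, 211.6]
tcp_rot: [179.8, -0.0, 101.9]
ft_force: [0.6, 0.2, -0.2]
finger_gap: 85.5
grip_force: 0.0
```

```bash
python3 - <<'E'
from h import *
p,R,s=now();c=optics.get_calibration("wrist");I=optics.snapshot("wrist");print(s["time"],p,s["ft_force"])
hsv=cv2.cvtColor(I,cv2.COLOR_RGB2HSV)
m=((hsv[...,0]<6)|(hsv[...,0]>174))&(hsv[...,1]>200)&(hsv[...,2]>150)
v,u=np.nonzero(m);w=onplane(c,((u.min()+u.max()+1)/2,(v.min()+v.max()+1)/2),139)
print(u.min(),u.max(),v.min(),v.max(),"tab in cradle",Ro.from_euler('z',-YAW).apply(w-[CP[0],CP[1],0]))
o=np.zeros((600,800,3),np.uint8);o[:420,:560]=I
a=optics.snapshot("scene")
o[:300,400:]=cv2.resize(a[160:235,300:400],(400,300),interpolation=3);o[300:,400:]=cv2.resize(a[140:290,160:360],(400,300),interpolation=3)
o[400:,:400]=cv2.resize(optics.snapshot("side")[240:340,220:420],(400,200),interpolation=3)
cv2.imwrite("pics/fin.png",o[...,::-1])
E
```

```text
22.675 [486.10486256 250.14342367 211.64400166] [ 0.61473456  0.18063179 -0.19638789]
264 290 214 230 tab in cradle [ -1.16906802  70.18206672 139.        ]
```

View pics/fin.png

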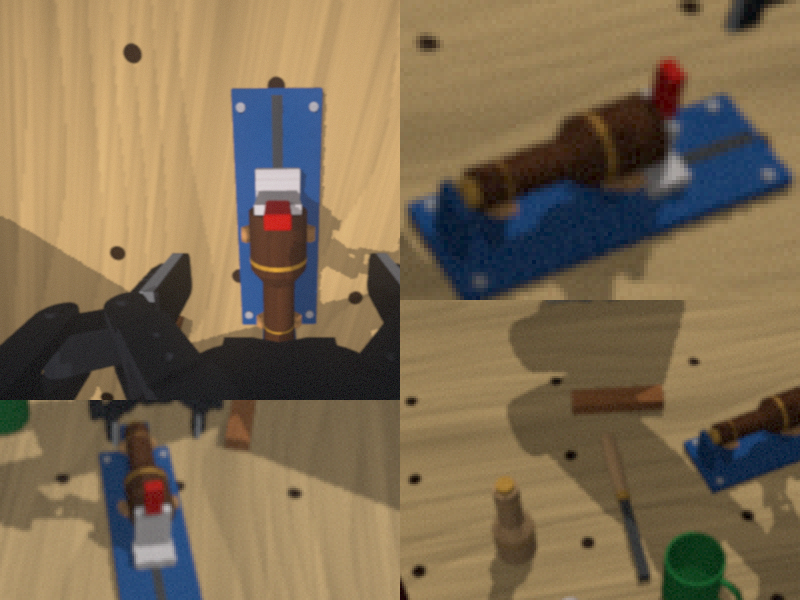

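The mill sits in both saddles, its brass end against the shoulder at (465,190) and the stop against its foot. The tab is at cradle y ≈ 70 mm (72 expected), the bystanders are unmoved, and the gripper is clear.

```bash
python3 -c "
from bench import r
print(r.hand_in())"
```

```text
the job is handed in; nothing more can be done
None
```

I handed the job in at about 23 s: the dark mill lies in the cradle, snug between the stop and the shoulder, and nothing else was moved; my first grasp attempt hit a joint limit and closed short of the mill without disturbing it.

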